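# Teach the part sensor with its sunken key

### The arm

A 6-joint arm with a two-finger parallel gripper is mounted at the origin on a cart in front of the work surface, level with it; the furniture and walls round the work are solid. World frame = base frame: x ahead of the robot, y to its left, z up, the work surface at z = 0. Lengths are in m, angles in rad, forces in N, time in s.
With the tool pointing down it reaches from about 0.35 to 0.85 m from the base axis. Payload 8.1 kg.
Tool frame: the origin (TCP) lies on the centre line of the jaws, within the pads' length; the fingertips stand 19 mm ahead of it and the grasp point (between the pads) is the TCP; z points along the fingers, y is the line along which they close (so a half turn about z gives the same grasp; the last joint's range is limited). The gripper opens to 85 mm and grips with 20 to 120 N. Pads are 22 mm wide; open, the fingers measure 114 mm over their backs; the gripper's body (76 mm by 85 mm) begins 54 mm behind the grasp point. The pads swing forward as they close: fully open they stand 13 mm farther back than shut.
Start: joints at [1.104, 0.13, 1.488, -0, 1.523, -0.085], TCP at [0.224, 0.557, 0.25] pointing down, gripper open.
Joint ranges: [-2.96, 2.96], [-0.89, 2.26], [0.02, 2.5], [-1.34, 4.48], [0, 2.73], [-2.66, 2.66]. Speed limits (rad/s): [2.39, 2.39, 2.79, 3.14, 3.14, 3.14].

### API

Orientations are given as a rotation vector (axis times angle).
In Python, from rig import * gives the robot as it stands.
- The arm moves only by the tool send_rows, never from a script. Its argument "rows" is a list of rows, each a list of 3 entries, a list of its own where there are three numbers: the shift along the tool's x, y, z in mm, then the turn about the tool's z in rad, then the closure, from -1 (fully open) to 1 (shut). In form: [[[x, y, z], turn, jaw], ...]. A call has 1 to 20 rows; each row shifts and turns the commanded pose from where the row before left it, along the tool's axes as they then stand; what a row does not reach is not made up. A row lasts 1/8 s, in which the tool goes at most 62.5 mm and 10.7 degrees, less where a joint would pass 70% of its speed; a pose out of reach is approached as far as the arm can. A call is refused whole if a number of a shift passes 62.5 or a number of a turn 0.188, either way. A call with a gripper value outside its range is refused whole. The fingers move at their own pace and stop on an object; the grip force is fixed at half the most. Time passes only in rows, so rows that do not move let the fingers close. It gives the time, the measured TCP pose, the force, the opening and the grip force at its end, in the units of the state.
- sense(): the state, without advancing time (a new reading comes with each control period).
- get_image(name): name is "scene" or "top" or "wrist"; returns (picture, depth): 400x640x3 uint8, red, green, blue; 400x640 float32, m along the optical axis (not along the pixel's ray), 0 where there is no reading.
- calibration(name): a dict with "camera_matrix" (3x3 intrinsics, pixels), "position" and "attitude" of the camera in the world; the wrist camera has in their place "T_tool_cam" (4x4, takes a point from camera to tool coordinates, whose origin is the TCP and whose axes are the flange's). Camera axes: x right, y up, looking along -z (the intrinsics and any distortion apply to the point x, -y, -z); pixel columns grow to the right and rows downward; lengths in m; the calibration is good to about 2 mm. The wrist camera is an equidistant fisheye: a pixel r from the principal point sees the ray r / f radians off the axis. A picture is of the moment at which its call begins: read the wrist's pose just before it. calibration takes no time and is no camera call.
- job_done(): hands the job in; it is judged then, once.
The state is a dict: "t": time; "qpos": joint angles; "qd": joint speeds; "tau": joint torques, N m; "eef_pos": TCP position; "eef_rot": TCP orientation; "ft_force": force on the tool from outside, world axes, zero at the start; "wrist_torque": the same for the moment, N m; "opening": finger opening in m; "grip_force": force on a finger pad.
Only numpy, scipy, OpenCV 4.12 (cv2) and the standard library are available. Lean on these libraries where they do the work, as an engineer would, in place of code of your own. Each camera call takes 0.05 s, during which the arm holds its last target. There are 200 camera calls.

### The job

Teach the part sensor: with the fingertips, push the bushing along its channel until it stands against the stop, then reach into the round well and press the sunken key all the way down, hold it down for a good second and let it come up again. Only push and press, never pick the bushing up or tip it over; do not press the key in the square well, do not press the round one before the bushing is at the stop, and leave the other things where they are.

Things in the scene. Friction and masses are not known exactly. Their poses are not given: they have to be found in the camera images.
- nest: Sensor nest screwed to the worktop (fixed): aluminium base plate 170 (x, from -75 to +95 mm) x 72 (y) mm, top 10 mm above the worktop, origin on its underside. Along its x axis runs a channel 38 mm wide between two guide rails (10 mm wide, 6 mm high above the plate, from x = -75 to +41 mm), open at the -x end and closed at the +x end by a dark stop block, 60 mm wide, 30 mm high above the plate, with a window in its middle through which a small photo sensor looks from behind
- stop_face (a point): Foot of the stop block's flat face, in the middle of the channel, on the base plate's top (10 mm above the worktop); x as the nest's x axis, pointing from the channel's open end into the stop
- bushing: Steel flanged bushing, loose, 0.05 to 0.11 kg, standing in the nest's channel flange down; flange 34 mm across at the foot, body about 26 mm across above it, 24 mm high; origin at the centre of its underside, z up. It slides easily. When it touches the stop its origin is 17 mm from the stop's face
- round_unit: Grey sensor amplifier screwed to the worktop (fixed), housing 100 (x) x 78 (y) mm on a 108x84 mm foot, top 50 mm above the worktop, cable gland on its +x end. In its top is one well with a round (52 mm) mouth, centred 8 mm to -x of the middle; the well's floor is 26 mm below the top, and a flat round key 26 mm across stands in its middle. Origin: centre of the underside
- round_unit_mouth (a point): Centre of the round well's mouth, level with the housing's top
- round_key_top (a point): Centre of the top face of the key in the round well, 17.5 mm below the mouth when released; moves with the key
- round_key (a joint): Travel of the key in the round well, in m: 0 released, 0.005 fully pressed (straight down). It springs back; it takes about 1.4 N to start and 4.4 N fully down
- square_unit: Grey sensor amplifier screwed to the worktop (fixed), housing 100 (x) x 78 (y) mm on a 108x84 mm foot, top 50 mm above the worktop, cable gland on its +x end. In its top is one well with a square (48x48 mm) mouth, centred 8 mm to -x of the middle; the well's floor is 26 mm below the top, and a flat round key 26 mm across stands in its middle. Origin: centre of the underside
- square_unit_mouth (a point): Centre of the square well's mouth, level with the housing's top
- square_key (a joint): Travel of the key in the square well, in m: 0 released, 0.005 fully pressed (straight down). It springs back; it takes about 1.4 N to start and 4.4 N fully down
- ring: Bystander: plain steel ring, 51 mm across, 16 mm high; loose on the worktop; origin at the centre of its underside
- plug: Bystander: steel double-ended plug gauge, lying, 102 mm long, 20 mm thick; loose on the worktop; origin at the centre of its underside
- knob: Bystander: star-shaped thumb knob with a stud, 40 mm across, 41 mm high; loose on the worktop; origin at the centre of its underside
- spacer: Bystander: plain pale plastic ring, 32 mm across, 16 mm high; loose on the worktop; origin at the centre of its underside
- lens: Bystander: black lens barrel, standing, 37 mm across, 47 mm high; loose on the worktop; origin at the centre of its underside
- hex_key: Bystander: bent hex key, lying, 124 mm long; loose on the worktop; origin at the centre of its underside
Not all that is in view belongs to the job. Leave any blue or red look-alike of the bushing alone.

How it is judged:
On the way, in this order (a step that is already met when the one before it is completed fails the run):
1. the bushing stands at rest against the stop (x of bushing in the frame of stop_face between -0.02 and -0.014 m and y of bushing in the frame of stop_face between -0.006 and 0.006 m and z of bushing in the frame of stop_face below 0.004 m and angle between bushing's own z axis and vertical below 0.12 rad and linear speed of bushing below 0.01 m/s), for 0.2 s.
2. the key in the round well is held fully down (over 4 of 5 mm) for 0.8 s, the bushing still at the stop (x of bushing in the frame of stop_face between -0.02 and -0.014 m and y of bushing in the frame of stop_face between -0.006 and 0.006 m and z of bushing in the frame of stop_face below 0.004 m and angle between bushing's own z axis and vertical below 0.12 rad and value of joint round_key above 0.004 m), for 0.8 s.
At the end, for the whole second after the job is handed in: The bushing stands upright on the nest's plate in the channel, at rest, within 3 mm of touching the stop; both keys are up (less than 1 mm down) (all of step 1 and value of joint each of round_key, square_key below 0.001 m).
It fails at once if the bushing is lifted more than 8 mm off the nest's plate (z of bushing in the frame of stop_face above 0.008 m).
It fails at once if the bushing is tipped by more than about 30 degrees (angle between bushing's own z axis and vertical above 0.5 rad).
It fails at once if the key in the square well is pressed (over 2 mm) (value of joint square_key above 0.002 m).
It fails at once if the key in the round well is pressed (over 3 mm) while the bushing is not at the stop (value of joint round_key above 0.003 m and not (x of bushing in the frame of stop_face between -0.02 and -0.014 m and y of bushing in the frame of stop_face between -0.006 and 0.006 m and z of bushing in the frame of stop_face below 0.004 m and angle between bushing's own z axis and vertical below 0.12 rad)).
It fails at once if a bystander is moved by more than 20 mm (distance of any of ring, plug, knob, spacer, lens, hex_key from where it was at the start of the episode above 0.02 m).
It also fails if it takes over 45 s, if anything falls off the work surface, if the arm or the gripper's body presses on something with over 40 N, if the wrist force passes 120 N, or if a joint passes its speed limit or range.

## Working session

There is one attempt and no reset: what is moved stays moved. The work goes in short steps, Python scripts to look and compute and a tool call to move; the robot and the scene stay as the last step left them, time stands still between calls to the robot, and variables do not carry over. Pictures are saved under pics/ and viewed, at most 10 in all, crops included, and the job is handed in when it is done.

Besides the shell and the picture viewer there is one more tool, called after "Request:" as name([rows], argument=value, ...), one row to a line, values as JSON. send_rows: Moves the arm, as the interface text tells. Its arguments: {"type":"object","properties":{"rows":{"type":"array","items":{"type":"array"}}},"required":["rows"]}

```bash
mkdir -p pics; cat > h.py <<'E'
from rig import *
import numpy as np, cv2
from scipy.spatial.transform import Rotation as R
def att(c):
    a=np.array(c["attitude"],float)
    if a.shape==(3,3): return a
    return R.from_rotvec(a).as_matrix() if a.size==3 else R.from_quat(a).as_matrix()
def cloud(name,depth):
    c=calibration(name);K=np.array(c["camera_matrix"]);h,w=depth.shape
    u,v=np.meshgrid(np.arange(w),np.arange(h))
    p=np.stack([(u-K[0,2])/K[0,0]*depth,-(v-K[1,2])/K[1,1]*depth,-depth],-1)
    return p@att(c).T+np.array(c["position"])
E
python3 - <<'E'
from h import *
for n in("top","scene"):
    im,d=get_image(n);cv2.imwrite(f"pics/{n}0.png",im[...,::-1]);np.save(f"{n}_d.npy",d);np.save(f"{n}_i.npy",im);print(n,calibration(n))
print(sense()); print(calibration("wrist"))
E
```

```text
top {'camera_matrix': array([[478.60110717,   0.        , 323.16574821],
       [  0.        , 478.60110717, 200.76056394],
       [  0.        ,   0.        ,   1.        ]]), 'position': array([0.42692081, 0.16610376, 1.03063338]), 'attitude': array([ 0.05761053, -0.04183549, -1.58518889])}
scene {'camera_matrix': array([[517.91924119,   0.        , 319.7331467 ],
       [  0.        , 517.91924119, 202.982618  ],
       [  0.        ,   0.        ,   1.        ]]), 'position': array([-0.2969498 ,  0.62614348,  0.46422855]), 'attitude': array([ 0.68716909, -1.18805956, -1.84620178])}
{'t': 0.1, 'qpos': array([ 1.10359530e+00,  1.31093377e-01,  1.48920886e+00, -3.95591129e-05,
        1.52299239e+00, -8.53925434e-02]), 'qd': array([ 0.00021328, -0.00097083, -0.00237501,  0.00071529,  0.00027126,
       -0.00235791]), 'tau': array([ 1.92819527e-03, -5.70949280e+01, -5.01942587e+01, -1.55639063e-04,
        8.10511352e-03,  2.76962845e-05]), 'eef_pos': array([0.22333152, 0.55637223, 0.24932355]), 'eef_rot': array([-5.96023052e-01, -3.08410052e+00,  2.58862821e-03]), 'ft_force': array([ 1.18589845, -0.04675162, -0.60537192]), 'wrist_torque': array([0.03638734, 0.0400069 , 0.01680596]), 'grip_force': 0.0, 'opening': 0.08528218332986615}
{'camera_matrix': array([[309.70691629,   0.        , 319.00780503],
       [  0.        , 309.70691629, 203.03195689],
       [  0.        ,   0.        ,   1.        ]]), 'T_tool_cam': array([[ 2.04814140e-04,  9.57728732e-01,  2.87672791e-01,
         7.41184869e-02],
       [ 9.99999154e-01,  1.73293122e-04, -1.28890107e-03,
        -3.85393203e-04],
       [-1.28426930e-03,  2.87672812e-01, -9.57727886e-01,
        -1.23066146e-01],
       [ 0.00000000e+00,  0.00000000e+00,  0.00000000e+00,
         1.00000000e+00]])}
```

View pics/top0.png

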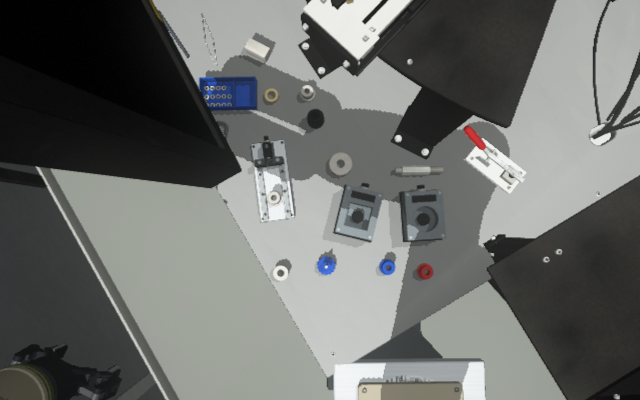

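View pics/scene0.png

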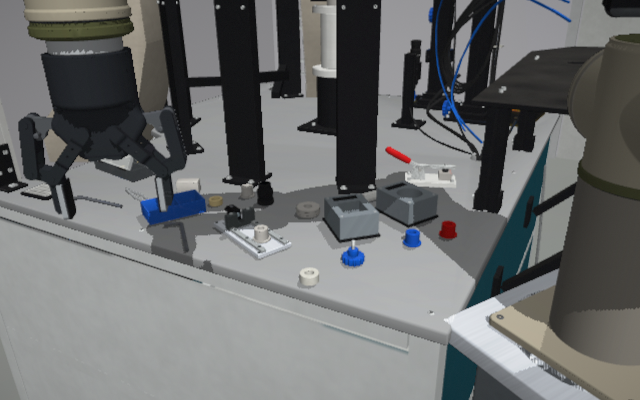

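The top picture shows the nest at (273,185), with its stop at (267,153) and the pale bushing in the channel at (274,198). The square-well unit is at (359,215) and the round-well unit at (424,215).

Things that could be taken for the bushing:
- White spacer (281,272)
- Blue look-alike (388,267)
- Red look-alike (426,271)
- Tan ring (271,96)
- Small steel part (307,92)

I choose the one in the channel at (274,198) and check it in a crop.

```bash
python3 - <<'E'
from h import *
im=np.load("top_i.npy");d=np.load("top_d.npy");P=cloud("top",d);np.save("P.npy",P)
c=im[125:285,235:460,::-1];c=cv2.resize(c,None,fx=3.5,fy=3.5,interpolation=cv2.INTER_CUBIC);cv2.imwrite("pics/crop.png",c)
for n,(u,v) in dict(bush=(274,198),tableL=(240,215),table=(320,230),stop=(267,153),nestfar=(287,170),sq=(359,234),rnd=(424,236),sqkey=(359,215),rkey=(424,217),ring=(330,163),plug=(420,170),spacer=(276,272),knob=(327,265),lens=(316,118),black=(180,120),black2=(230,172),blk3=(412,140),blk4=(490,90),blk5=(550,250),whitebot=(410,370)).items(): print(n,P[v,u].round(4))
# units: pixels on top (z 45..55)
for n,(a,b,c_,e) in dict(sq=(325,390,175,250),rnd=(393,455,178,250)).items():
    Q=P[c_:e,a:b].reshape(-1,3);Q=Q[(Q[:,2]>.045)&(Q[:,2]<.056)]
    r=cv2.minAreaRect(Q[:,:2].astype(np.float32)*1000);print(n,len(Q),r,np.median(Q[:,2]))
Q=P[130:230,240:305].reshape(-1,3);Q=Q[(Q[:,2]>.007)&(Q[:,2]<.02)];print("nest",cv2.minAreaRect(Q[:,:2].astype(np.float32)*1000))
S=P[135:175,245:290].reshape(-1,3);S=S[(S[:,2]>.034)&(S[:,2]<.046)];print("stop",cv2.minAreaRect(S[:,:2].astype(np.float32)*1000))
B=P[180:220,255:295].reshape(-1,3);B=B[(B[:,2]>.028)&(B[:,2]<.04)];print("bush",cv2.minEnclosingCircle(B[:,:2].astype(np.float32)*1000),len(B),np.median(B[:,2]))
E
```

```text
bush [0.4993 0.2813 0.0074]
tableL [ 0.4642  0.3561 -0.0015]
table [ 0.4293  0.1838 -0.0038]
stop [0.592  0.2919 0.0368]
nestfar [0.5589 0.2525 0.0104]
sq [0.4199 0.1031 0.0476]
rnd [ 0.4138 -0.0299  0.0459]
sqkey [0.4593 0.1014 0.0318]
rkey [ 0.4531 -0.0335  0.0334]
ring [0.5725 0.16   0.0107]
plug [ 0.554  -0.0319  0.0128]
spacer [0.3423 0.2775 0.0152]
knob [0.357  0.1696 0.0372]
lens [0.6624 0.1879 0.046 ]
black [0.4976 0.2578 0.7357]
black2 [0.4724 0.2394 0.6728]
blk3 [ 0.6195 -0.017   0.0103]
blk4 [ 0.5934 -0.0312  0.4621]
blk5 [ 0.391  -0.1924  0.2486]
whitebot [ 0.1321 -0.0018 -0.0003]
sq 1226 ((465.2364501953125, 101.96174621582031), (78.10999298095703, 100.10896301269531), 75.2472152709961) 0.04801715856389105
rnd 1288 ((458.0500793457031, -32.929405212402344), (99.95568084716797, 78.97871398925781), 2.870516300201416) 0.04796478576008345
nest ((538.1290893554688, 284.0464782714844), (169.03167724609375, 71.58216094970703), 7.195088863372803)
stop ((592.6629638671875, 290.8550109863281), (47.6080207824707, 60.16747283935547), 7.169774055480957)
bush ((499.7715759277344, 279.1390075683594), 13.057581901550293) 98 0.032003469706794796
```

View pics/crop.png

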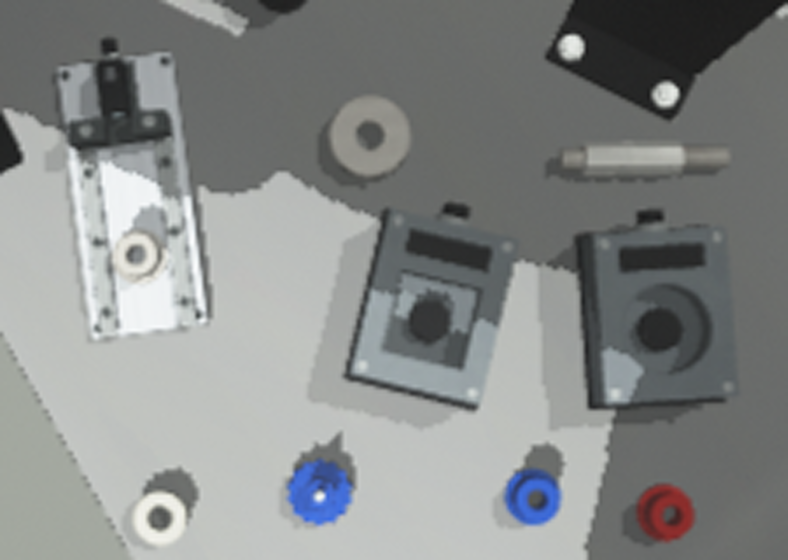

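The crop confirms it: the steel flanged bushing is in the channel at crop (137,255), the round well is right at (665,330), and the square well is in the middle at (430,320). The measured sizes match the description. Next I check the tall structures.

```bash
python3 - <<'E'
from h import *
P=np.concatenate([np.load("P.npy").reshape(-1,3),cloud("scene",np.load("scene_d.npy")).reshape(-1,3)])
P=P[np.isfinite(P).all(1)]
Q=P[(P[:,2]>.07)&(P[:,2]<1.0)&(P[:,0]>.1)&(P[:,0]<.9)&(abs(P[:,1])<.75)]
g={}
for p in Q: g.setdefault((int(p[0]//.1),int(p[1]//.1)),[]).append(p[2])
for x in range(8,0,-1): print(x/10,' '.join("%4d-%-4d"%(100*min(g[x,y]),100*max(g[x,y])) if (x,y) in g and len(g[x,y])>5 else "    .    " for y in range(6,-6,-1)))
E
```

```text
0.8     .         .         .         .        7-41      7-41     21-24       .         .         .         .         .    
0.7     .         .         .         .         .        7-41     45-47     45-46     45-46       .         .         .    
0.6     .         .         .       64-68     64-66     45-53      7-50      7-46      7-46       .         .         .    
0.5     .         .         .       66-72     64-87       .       45-46     44-46       .         .       23-25     24-25  
0.4     .         .         .         .       64-90       .         .         .        7-25      7-25     23-25     24-25  
0.3     .         .         .         .         .         .         .       23-25      7-25      7-25     24-25     24-25  
0.2   24-43     23-50     28-34       .         .         .         .         .       23-25     24-28     24-28       .    
0.1     .       24-44     28-35       .         .         .       29-35       .       23-25     23-30     24-28       .
```

Plan: shut the fingers and turn the tool so its +y lies along the channel (7.2°). Then go above the open end, behind the bushing.

Request:
send_rows([
  [[0,0,0],0.177,1],
  [[0,0,0],0.177,1],
  [[0,0,0],0.177,1],
  [[0,0,0],0.177,1],
  [[0,0,0],0.177,1],
  [[0,0,0],0.178,1],
  [[-31,20,0],0,1],
  [[-31,20,0],0,1],
  [[-31,20,0],0,1],
  [[-31,20,0],0,1],
  [[-31,20,0],0,1],
  [[-31,20,0],0,1],
  [[-31,19,20],0,1],
  [[-31,19,30],0,1],
  [[-31,19,40],0,1],
  [[-30,19,40],0,1],
  [[0,0,0],0,1],
  [[0,0,0],0,1],
])

```text
t: 2.35
eef_pos: [0.4567, 0.2751, 0.1206]
eef_rot: [-2.078, -2.356, -0.0]
ft_force: [0.1, 0.9, -0.4]
opening: -0.0003
grip_force: 0.0
```

```bash
cat > w.py <<'E'
from h import *
import sys
def look(name,tgts=()):
    s=sense();im,d=get_image("wrist");c=calibration("wrist");K=np.array(c["camera_matrix"]);T=np.array(c["T_tool_cam"])
    Rw=R.from_rotvec(s["eef_rot"]).as_matrix();p0=np.array(s["eef_pos"])
    h,w=d.shape;u,v=np.meshgrid(np.arange(w),np.arange(h))
    a=(u-K[0,2])/K[0,0];b=(v-K[1,2])/K[1,1];r=np.hypot(a,b)+1e-9
    k=np.tan(np.minimum(r,1.5))/r
    p=np.stack([a*k*d,-b*k*d,-d],-1)
    P=(p@T[:3,:3].T+T[:3,3])@Rw.T+p0
    P[d<=0]=np.nan
    cv2.imwrite(f"pics/{name}.png",im[...,::-1]);np.save(name+"_P.npy",P)
    x=Rw[:,0];print("t",s["t"],"tcp",p0.round(4),"theta",np.degrees(np.arctan2(x[1],x[0])).round(2),"f",np.round(s["ft_force"],1),"tilt",Rw[:,2].round(3))
    return s,im,P,Rw,p0
E
python3 - <<'E'
from w import *
s,im,P,Rw,p0=look("w1")
Q=P.reshape(-1,3);Q=Q[np.isfinite(Q).all(1)]
N=Q[(Q[:,0]>.42)&(Q[:,0]<.68)&(Q[:,1]>.22)&(Q[:,1]<.34)]
n=N[(N[:,2]>.007)&(N[:,2]<.02)];print("nest",cv2.minAreaRect(n[:,:2].astype(np.float32)*1000))
B=N[(N[:,2]>.03)&(N[:,2]<.038)&(abs(N[:,0]-.5)<.03)];print("bush",cv2.minEnclosingCircle(B[:,:2].astype(np.float32)*1000),len(B),np.median(B[:,2]) if len(B) else 0)
E
```

```text
t 2.35 tcp [0.4567 0.2751 0.1206] theta 97.19 f [ 0.1  0.9 -0.4] tilt [-0.  0. -1.]
nest ((537.5818481445312, 285.2791748046875), (169.43777465820312, 72.02748107910156), 7.187817096710205)
bush ((498.69464111328125, 279.65496826171875), 13.37514591217041) 783 0.0333061810398764
```

View pics/w1.png

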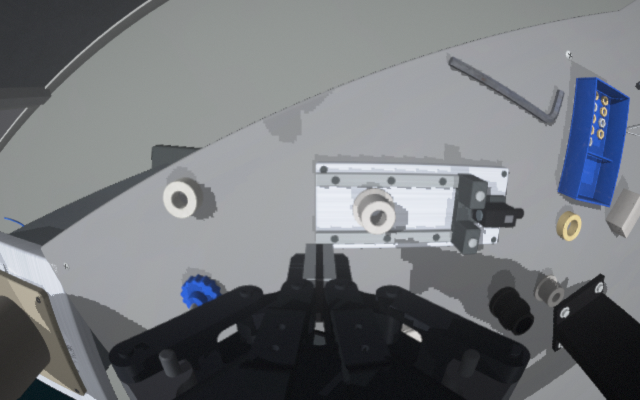

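The wrist picture shows the nest with the bushing at (377,212), the stop at (470,212) and the fingertips at (319,260). The tool is centred on the channel, so I descend and push.

Request:
send_rows([
  [[0,0,30],0,1],
  [[0,0,30],0,1],
  [[0,0,17],0,1],
  [[0,0,10],0,1],
  [[0,0,0],0,1],
  [[0,4,0],0,1],
  [[0,4,0],0,1],
  [[0,4,0],0,1],
  [[0,4,0],0,1],
  [[0,4,0],0,1],
  [[0,4,0],0,1],
  [[0,4,0],0,1],
  [[0,4,0],0,1],
  [[0,4,0],0,1],
  [[0,4,0],0,1],
  [[0,4,0],0,1],
  [[0,4,0],0,1],
  [[0,4,0],0,1],
  [[0,0,0],0,1],
])

```text
t: 4.78
eef_pos: [0.5088, 0.2815, 0.0334]
eef_rot: [2.077, 2.357, 0.001]
ft_force: [-0.7, 0.5, 0.6]
opening: 0.0
grip_force: 0.0
```

```bash
cat > b.py <<'E'
from w import *
s,im,P,Rw,p0=look("w"+sys.argv[1])
Q=P.reshape(-1,3);Q=Q[np.isfinite(Q).all(1)]
a=np.radians(7.19);M=np.array([[np.cos(a),np.sin(a)],[-np.sin(a),np.cos(a)]])
L=np.c_[(Q[:,:2]-[.5277,.2840])@M.T,Q[:,2]]*1000
t=(p0[:2]-[.5277,.2840])@M.T*1000;print("tcp local",t.round(1))
S=L[(abs(L[:,1])<28)&(L[:,2]>36)&(L[:,2]<46)&(L[:,0]>34)&(L[:,0]<60)];print("stop face",S[:,0].min() if len(S) else None)
B=L[(abs(L[:,1])<17)&(L[:,2]>30)&(L[:,2]<37)&(L[:,0]>t[0]+14)&(L[:,0]<39.5)]
print("bush",cv2.minEnclosingCircle(B[:,:2].astype(np.float32)),len(B),B[:,0].min(),B[:,0].max())
E
python3 b.py 2
```

```text
t 4.775 tcp [0.5088 0.2815 0.0334] theta 97.21 f [-0.7  0.5  0.6] tilt [ 0.  0. -1.]
tcp local [-19.   -0.2]
stop face 40.046869605611036
bush ((6.806224346160889, 2.2613778114318848), 13.006397247314453) 1357 -4.9816850014709155 19.050015175778192
```

Request:
send_rows([
  [[0,4,0],0,1],
  [[0,4,0],0,1],
  [[0,4,0],0,1],
  [[0,2,0],0,1],
  [[0,1,0],0,1],
  [[0,1,0],0,1],
  [[0,0,0],0,1],
])

```text
t: 5.7
eef_pos: [0.5243, 0.2835, 0.0333]
eef_rot: [2.077, 2.357, 0.0]
ft_force: [0.5, 0.6, -0.7]
opening: -0.0001
grip_force: 0.2
```

```bash
python3 b.py 3
```

```text
t 5.7 tcp [0.5243 0.2835 0.0333] theta 97.22 f [ 0.5  0.6 -0.7] tilt [ 0.  0. -1.]
tcp local [-3.5 -0.1]
stop face 40.061738092986495
bush ((21.97180938720703, 3.0865249633789062), 12.9011812210083) 1396 10.59234318380295 34.45006236413995
```

Request:
send_rows([
  [[0,1,0],0,1],
  [[0,1,0],0,1],
  [[0,0,0],0,1],
])

```text
t: 6.12
eef_pos: [0.5264, 0.2837, 0.0333]
eef_rot: [2.077, 2.357, 0.0]
ft_force: [-0.5, 0.3, -0.5]
opening: -0.0001
grip_force: 0.2
```

```bash
python3 b.py 4
```

```text
t 6.125 tcp [0.5264 0.2837 0.0333] theta 97.22 f [-0.5  0.3 -0.5] tilt [ 0. -0. -1.]
tcp local [-1.4 -0.2]
stop face 40.425582725350694
bush ((24.259145736694336, 2.954582691192627), 13.20647144317627) 1400 12.64632925413476 36.247956152432835
```

Request:
send_rows([
  [[0,0.7,0],0,1],
  [[0,0,0],0,1],
])

```text
t: 6.42
eef_pos: [0.5269, 0.2838, 0.0333]
eef_rot: [-2.077, -2.357, 0.0]
ft_force: [-0.4, -0.4, -0.1]
opening: -0.0001
grip_force: 0.4
```

Request:
send_rows([
  [[0,0.7,0],0,1],
  [[0,0,0],0,1],
])

```text
t: 6.68
eef_pos: [0.5273, 0.2838, 0.0332]
eef_rot: [-2.077, -2.357, 0.001]
ft_force: [-3.5, -0.3, 2.4]
opening: -0.0001
grip_force: 2.0
```

```bash
python3 b.py 5
```

```text
t 6.675 tcp [0.5273 0.2838 0.0332] theta 97.22 f [-3.5 -0.3  2.4] tilt [-0.001 -0.    -1.   ]
tcp local [-0.4 -0.1]
stop face 40.1693041738473
bush ((25.40740203857422, 3.8477680683135986), 13.006279945373535) 1372 13.631320713581669 37.107142534840186
```

View pics/w5.png

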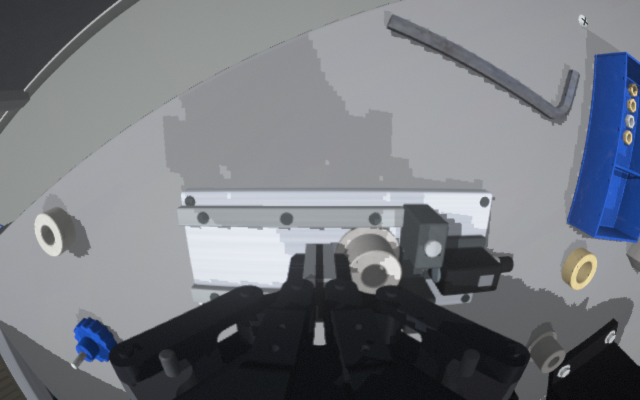

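Contact with the stop shows as 3.5 N. The picture has the bushing upright at (372,265), against the stop at (425,245). I back off, rise and go above the round well.

Request:
send_rows([
  [[0,-1,0],0,1],
  [[0,-4,0],0,1],
  [[0,-15,0],0,1],
  [[0,0,-40],0,1],
  [[0,0,-40],0,1],
  [[0,0,-30],0,1],
  [[-30,-10,0],0,1],
  [[-30,-10,0],0,1],
  [[-30,-10,0],0,1],
  [[-30,-10,0],0,1],
  [[-30,-10,0],0,1],
  [[-30,-10,0],0,1],
  [[-30,-10,0],0,1],
  [[-30,-10,0],0,1],
  [[-30,-10,0],0,1],
  [[-35,-6,0],0,1],
  [[0,0,0],0,1],
  [[0,0,0],0,1],
])

```text
t: 8.98
eef_pos: [0.451, -0.033, 0.1434]
eef_rot: [2.078, 2.356, 0.001]
ft_force: [-0.2, 1.0, -0.1]
opening: 0.0003
grip_force: 0.0
```

```bash
python3 - <<'E'
from w import *
s,im,P,Rw,p0=look("w6")
Q=P.reshape(-1,3);Q=Q[np.isfinite(Q).all(1)]
N=Q[(Q[:,0]>.37)&(Q[:,0]<.54)&(Q[:,1]>-.1)&(Q[:,1]<.04)]
n=N[(N[:,2]>.046)&(N[:,2]<.055)];print("unit top",cv2.minAreaRect(n[:,:2].astype(np.float32)*1000),np.median(n[:,2]))
k=N[(N[:,2]>.029)&(N[:,2]<.037)&(np.hypot(N[:,0]-.45,N[:,1]+.033)<.022)];print("key",cv2.minEnclosingCircle(k[:,:2].astype(np.float32)*1000) if len(k) else 0,len(k))
im,d=get_image("top");cv2.imwrite("pics/top1.png",cv2.resize(im[125:285,235:460,::-1],None,fx=3.5,fy=3.5,interpolation=cv2.INTER_CUBIC))
P=cloud("top",d);B=P[155:205,250:295].reshape(-1,3);B=B[(B[:,2]>.028)&(B[:,2]<.0345)]
a=np.radians(7.19);M=np.array([[np.cos(a),np.sin(a)],[-np.sin(a),np.cos(a)]])
L=(B[:,:2]-[.5282,.2828])@M.T*1000;L=L[(abs(L[:,1])<17)&(L[:,0]<39)];print("bush local",cv2.minEnclosingCircle(L.astype(np.float32)),len(L))
E
```

```text
t 8.975 tcp [ 0.451  -0.033   0.1434] theta 97.18 f [-0.2  1.  -0.1] tilt [ 0.  0. -1.]
unit top ((457.3905334472656, -32.46058654785156), (100.73540496826172, 78.78005981445312), 2.987278938293457) 0.049451302360552174
key ((449.2999572753906, -33.033416748046875), 13.33563232421875) 789
bush local ((24.322036743164062, 2.3915462493896484), 13.144111633300781) 94
```

View pics/w6.png

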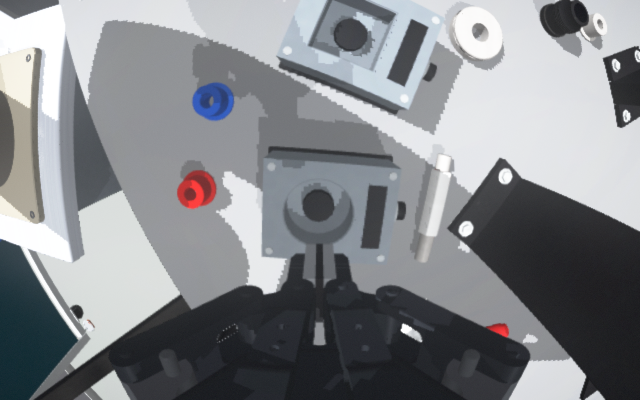

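View pics/top1.png

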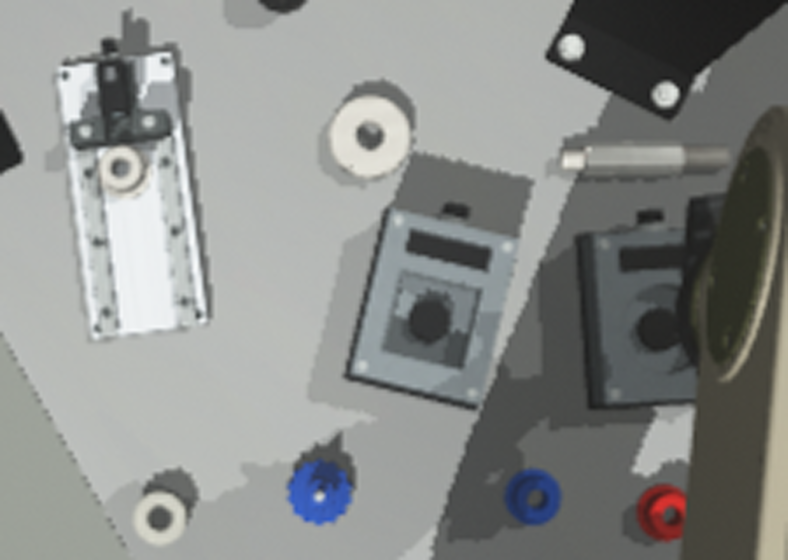

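The bushing now stands at the stop at crop (121,168), local 24.3 mm. In the wrist view the round well with its key at (318,205) is right below the tool, with its centre within 2 mm. I descend into it.

Request:
send_rows([
  [[0,-1.5,20],0,1],
  [[0,0,25],0,1],
  [[0,0,20],0,1],
  [[0,0,15],0,1],
  [[0,0,6],0,1],
  [[0,0,0],0,1],
  [[0,0,2],0,1],
  [[0,0,2],0,1],
  [[0,0,2],0,1],
  [[0,0,2],0,1],
  [[0,0,0],0,1],
])

```text
t: 10.45
eef_pos: [0.4496, -0.0336, 0.0494]
eef_rot: [2.077, 2.357, 0.0]
ft_force: [0.8, -0.6, 3.1]
opening: -0.0
grip_force: 1.0
```

Request:
send_rows([
  [[0,0,1],0,1],
  [[0,0,1],0,1],
  [[0,0,0.8],0,1],
  [[0,0,0.5],0,1],
  [[0,0,0],0,1],
])

```text
t: 11.08
eef_pos: [0.4497, -0.0336, 0.0465]
eef_rot: [2.077, 2.357, 0.0]
ft_force: [-0.5, -0.7, 7.8]
opening: -0.0
grip_force: 3.9
```

Above 4.4 N, so the key is bottomed out. I hold it, then release.

Request:
send_rows([
  [[0,0,0.3],0,1],
  [[0,0,0],0,1],
  [[0,0,0],0,1],
  [[0,0,0],0,1],
  [[0,0,0],0,1],
  [[0,0,0],0,1],
  [[0,0,0],0,1],
  [[0,0,0],0,1],
  [[0,0,0],0,1],
  [[0,0,0],0,1],
  [[0,0,0],0,1],
  [[0,0,0],0,1],
])

```text
t: 12.58
eef_pos: [0.4497, -0.0336, 0.0464]
eef_rot: [2.077, 2.357, 0.0]
ft_force: [-3.2, -0.4, 11.0]
opening: 0.0001
grip_force: 5.3
```

Request:
send_rows([
  [[0,0,-3],0,1],
  [[0,0,-5],0,1],
  [[0,0,-20],0,1],
  [[0,0,-30],0,1],
  [[0,0,-40],0,1],
  [[0,0,0],0,1],
  [[0,0,0],0,1],
])

```text
t: 13.45
eef_pos: [0.4489, -0.0333, 0.143]
eef_rot: [-2.077, -2.356, 0.001]
ft_force: [-0.1, 0.5, -0.3]
opening: 0.0002
grip_force: 0.0
```

```bash
python3 - <<'E'
from w import *
s,im,P,Rw,p0=look("w7")
N=P.reshape(-1,3);N=N[np.isfinite(N).all(1)]
k=N[(np.hypot(N[:,0]-.4493,N[:,1]+.033)<.011)];print("key z",np.median(k[:,2]))
im,d=get_image("top");P=cloud("top",d);B=P[155:205,250:295].reshape(-1,3);B=B[(B[:,2]>.028)&(B[:,2]<.0345)]
a=np.radians(7.19);M=np.array([[np.cos(a),np.sin(a)],[-np.sin(a),np.cos(a)]])
L=(B[:,:2]-[.5282,.2828])@M.T*1000;L=L[(abs(L[:,1])<17)&(L[:,0]<39)];print("bush local",cv2.minEnclosingCircle(L.astype(np.float32)),len(L))
E
```

```text
t 13.45 tcp [ 0.4489 -0.0333  0.143 ] theta 97.22 f [-0.1  0.5 -0.3] tilt [-0.001  0.    -1.   ]
key z 0.17054816524779698
bush local ((24.158788681030273, 2.2770438194274902), 13.056232452392578) 93
```

```bash
python3 -c "
from h import *
N=np.load('w7_P.npy').reshape(-1,3);k=N[(np.hypot(N[:,0]-.4493,N[:,1]+.033)<.011)&(N[:,2]<.045)];print(np.median(k[:,2]))
print(job_done())"
```

```text
0.0319195558839073
the job is handed in; nothing more can be done
None
```

The bushing stands against the stop, the round key was pressed all the way down, held for over a second and came back up, and the job is handed in (the result was not reported back).

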